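# Find the gap that takes the feeler gauge

## Task

The three gaps in the green clamp fixture look alike, but only one is wide enough all the way down; the other two are too tight lower down, where it cannot be seen. Take the feeler gauge by its orange handle out of its stand and slide its blade down into each gap in turn, starting with the one nearest the stand, until you feel that it passes or jams, gently and never forcing it, and draw it out again. Then push it fully home, shoulder down on the jaws, in the gap that takes it, let go and leave it standing there; do not disturb the wrench, the tin or the spray can.

Things in the scene. Friction and masses are not known exactly. Their poses are not given: they have to be found in the camera images.
- gauge_grip (a point): centre of the orange plastic handle of the feeler gauge (loose, 0.12 kg, stands upright). The handle is a block 26 (x) x 22 (y) x 60 mm (z); below its flat underside (the shoulder, 30 mm under this point) hangs a blunt steel blade 20 mm wide (x), 4 mm thick (y) and 45 mm long. x is along the blade's width, y across its thickness, z up along the gauge.
- gauge_tip (a point): middle of the lower end of the gauge's blade, 75 mm below gauge_grip; axes as there
- stand_top (a point): centre of the top of the gauge's stand, a fixed grey block 60 (x) x 50 (y) x 55 mm high with a pocket 26 x 8 mm, 51 mm deep, in which the gauge's blade starts, shoulder resting on the top; x along the pocket. The gauge is drawn straight up.
- fixture: fixed clamp fixture with a green base plate 90 (x) x 240 (y) x 12 mm carrying three pairs of steel jaws 75 mm apart along y, the gap ends closed by green plates. Origin under the centre of the base, on the bench; z up. Each gap is a slot 40 mm long (x) and 5.6 mm wide (y), open at the top and 48 mm deep, its long edges bevelled at the mouth, 3 mm wide and 6 mm deep. 
- gap0 (a point): centre of the mouth of the first (-y end, nearest the stand) gap, level with the jaw tops, 60 mm above the bench (x along the gap, y across it, z up). In every gap a sloping brass spring leaf, 7 to 22 mm below the mouth, stands 3.5 mm in from the -y side; the blade pushes it aside and from there on drags with roughly 2 to 7 N all the way down.
- gap1 (a point): centre of the mouth of the middle gap, level with the jaw tops, 60 mm above the bench (x along the gap, y across it, z up). In two of the three gaps, not known which, a hidden step 28 mm below the mouth leaves only 2.6 mm and the blade stops hard there; over 32 N between gauge and fixture or step counts as forcing.
- gap2 (a point): centre of the mouth of the last (+y end) gap, level with the jaw tops, 60 mm above the bench (x along the gap, y across it, z up). In the one gap without a step, which may be any of the three, the blade goes down its full 45 mm until the shoulder meets the jaws.
- wrench: bystander: steel wrench 170 mm long lying flat on the bench, along its x axis; about 12 mm high; origin under its middle; leave it alone
- tin: bystander: blue tin, 64 mm across and 60 mm high, origin under its centre; leave it alone
- spray: bystander: yellow spray can, 62 mm across and 150 mm high, origin under its centre; leave it alone
Not all that is in view belongs to the job. Of the things shaped like the part that bears gauge_grip, the orange one is meant.

How it is judged:
On the way, in this order (a step that is already met when the one before it is completed fails the run):
1. the gauge is drawn up out of its stand, blade clear of it, held by the fingers (contact force between the fingers and gauge above 0.5 N and z of gauge_tip in the frame of stand_top above 0.005 m), for 0.1 s.
2. the first (gap0, nearest the stand) gap is tried: the held blade is in it 24 mm deep or more (contact force between the fingers and gauge above 0.5 N and z of gauge_tip in the frame of gap0 below -0.024 m and x of gauge_tip in the frame of gap0 between -0.013 and 0.013 m and y of gauge_tip in the frame of gap0 between -0.004 and 0.004 m), for 0.1 s.
3. the middle gap is tried: the held blade is in it 24 mm deep or more (contact force between the fingers and gauge above 0.5 N and z of gauge_tip in the frame of gap1 below -0.024 m and x of gauge_tip in the frame of gap1 between -0.013 and 0.013 m and y of gauge_tip in the frame of gap1 between -0.004 and 0.004 m), for 0.1 s.
4. the last gap is tried: the held blade is in it 24 mm deep or more (contact force between the fingers and gauge above 0.5 N and z of gauge_tip in the frame of gap2 below -0.024 m and x of gauge_tip in the frame of gap2 between -0.013 and 0.013 m and y of gauge_tip in the frame of gap2 between -0.004 and 0.004 m), for 0.1 s.
5. the blade is pushed home in a gap with the fingers on the gauge, 42 mm deep or more (contact force between the fingers and gauge above 0.5 N and ((z of gauge_tip in the frame of gap0 below -0.042 m and x of gauge_tip in the frame of gap0 between -0.013 and 0.013 m and y of gauge_tip in the frame of gap0 between -0.004 and 0.004 m) or (z of gauge_tip in the frame of gap1 below -0.042 m and x of gauge_tip in the frame of gap1 between -0.013 and 0.013 m and y of gauge_tip in the frame of gap1 between -0.004 and 0.004 m) or (z of gauge_tip in the frame of gap2 below -0.042 m and x of gauge_tip in the frame of gap2 between -0.013 and 0.013 m and y of gauge_tip in the frame of gap2 between -0.004 and 0.004 m))), for 0.1 s.
At the end, for the whole second after the job is handed in: The gauge stands upright (within 0.08 rad) and still in the one gap that takes it, its blade at least 42 of its 45 mm deep, within 13 mm of the middle of the gap's length, released (((z of gauge_tip in the frame of gap0 below -0.042 m and x of gauge_tip in the frame of gap0 between -0.013 and 0.013 m and y of gauge_tip in the frame of gap0 between -0.004 and 0.004 m) or (z of gauge_tip in the frame of gap1 below -0.042 m and x of gauge_tip in the frame of gap1 between -0.013 and 0.013 m and y of gauge_tip in the frame of gap1 between -0.004 and 0.004 m) or (z of gauge_tip in the frame of gap2 below -0.042 m and x of gauge_tip in the frame of gap2 between -0.013 and 0.013 m and y of gauge_tip in the frame of gap2 between -0.004 and 0.004 m)) and angle between gauge's own z axis and vertical below 0.08 rad and linear speed of gauge below 0.01 m/s and contact force between the fingers and gauge below 0.1 N); the robot touches nothing.
It fails at once if the gauge is forced: more than 32 N between it and the fixture or a step in a gap (contact force between gauge and fixture above 32 N or contact force between gauge and hidden_step_a above 32 N or contact force between gauge and hidden_step_b above 32 N).
It fails at once if the wrench, the tin or the spray can is moved more than 30 mm (distance of any of wrench, tin, spray from where it was at the start of the episode above 0.03 m).
It also fails if it takes over 72 s, if anything falls off the work surface, if the arm or the gripper's body presses on something with over 40 N, if the wrist force passes 120 N, or if a joint passes its speed limit or range.

## Robot

A 7-joint arm with a two-finger parallel gripper is mounted at the origin on the work surface. World frame = base frame: x ahead of the robot, y to its left, z up, the work surface at z = 0. Lengths are in m, angles in rad, forces in N, time in s.
With the tool pointing down it reaches from about 0.4 to 0.875 m from the base axis. Payload 19.3 kg.
Tool frame: the origin (TCP) lies at the very end of the fingers, on their centre line; the grasp point (between the pads) lies 19 mm behind it; z points along the fingers, y is the line along which they close (so a half turn about z gives the same grasp; the last joint's range is limited). The gripper opens to 85 mm and grips with 20 to 120 N. Pads are 22 mm wide; open, the fingers measure 114 mm over their backs; the gripper's body (76 mm by 85 mm) begins 54 mm behind the grasp point. The pads swing forward as they close: fully open they stand 13 mm farther back than shut.
Start: joints at [-1.384, 0.521, -0.036, 1.599, 0.021, 1.021, -0.113], TCP at [0.159, 0.604, 0.231] pointing down, gripper open.
Joint ranges: [-2.91, 2.91], [-0.3, 2.13], [-1.5, 1.42], [0.17, 2.43], [-1.26, 4.41], [0.16, 1.93], [-2.52, 2.52]. Speed limits (rad/s): [1.89, 1.89, 2.39, 2.39, 3.01, 3.01, 3.01].

## Interface

Orientations are given as [roll, pitch, yaw] about the fixed x, y, z axes, in that order (R = Rz(yaw) Ry(pitch) Rx(roll)).
In Python, from workcell import bot gives the robot as it stands.
- The arm moves only by the tool servo_tool, never from a script. Its argument "plan" is a list of rows, each a list of 7 numbers: the finger opening in cm, from 0 to 8.54, then the shift along the tool's x, y, z in cm, then the turn, a rotation vector about the tool's x, y, z in degrees. In form: [[fingers, x, y, z, wx, wy, wz], ...]. A call has 1 to 10 rows; each row is the pose to reach, as a shift and turn from the pose commanded when the call began, along the tool's axes at that moment; what a row does not reach only later rows make up. A row lasts 1/10 s, in which the tool goes at most 50 mm and 8.59 degrees, less where a joint would pass 70% of its speed; a pose out of reach is approached as far as the arm can. A call with a gripper value outside its range is refused whole. The fingers move at their own pace and stop on an object; "force" is the grip in N (left out, the last holds). Time passes only in rows, so rows that repeat a pose let the fingers close. It gives the time, the measured TCP pose, the force, the opening and the grip force at its end, in the units of the state.
- bot.observe(): the state, without advancing time (a new reading comes with each control period).
- bot.grab_frame(name): name is "scene" or "top" or "wrist"; returns a dict with "frame" (480x640x3 uint8, blue, green, red), "mtx" (3x3 intrinsics, pixels), "k1" (the pictures are not rectified: a ray, as slopes to the right and down, at radius r is drawn at 1 + k1 r^2 times it, then the intrinsics apply), "R" (3x3) and "t" (3): a world point X has camera coordinates R X + t; the wrist camera has in their place "T_tool_cam" (4x4, takes a point from camera to tool coordinates, whose origin is the TCP and whose axes are the flange's). Camera axes: x right, y down, z forward; pixel columns grow to the right and rows downward; lengths in m; the calibration is good to about 2 mm. A picture is of the moment at which its call begins: read the wrist's pose just before it. There is no depth.
- bot.job_done(): hands the job in; it is judged then, once.
The state is a dict: "clock": time; "qpos": joint angles; "qd": joint speeds; "joint_efforts": joint torques, N m; "position": TCP position; "tool_rot": TCP orientation; "force": force on the tool from outside, world axes, zero at the start; "moment": the same for the moment, N m; "grip_width": finger opening in m; "finger_force": force on a finger pad.
Only numpy, scipy, OpenCV 4.12 (cv2) and the standard library are available. Lean on these libraries where they do the work, as an engineer would, in place of code of your own. Each camera call takes 0.05 s, during which the arm holds its last target. There are 200 camera calls.

## Working session

There is one attempt and no reset: what is moved stays moved. The work goes in short steps, Python scripts to look and compute and a tool call to move; the robot and the scene stay as the last step left them, time stands still between calls to the robot, and variables do not carry over. Pictures are saved under pics/ and viewed, at most 10 in all, crops included, and the job is handed in when it is done.

Besides the shell and the picture viewer there is one more tool, called as name([rows], argument=value, ...), one row to a line, values as JSON. servo_tool: Moves the arm, as the interface text tells. Its arguments: {"type":"object","properties":{"plan":{"type":"array","items":{"type":"array","items":{"type":"number"}}},"force":{"type":"number"}},"required":["plan"]}

```bash
mkdir -p pics
python3 - <<'E'
from workcell import bot
import cv2,pickle
o=bot.observe();print(o)
d={n:bot.grab_frame(n) for n in("scene","top")}
pickle.dump(d,open('d.pkl','wb'))
for n in d:
    cv2.imwrite(f'pics/{n}.png',d[n]['frame']);print(n,{k:v for k,v in d[n].items() if k!='frame'})
E
```

```text
{'clock': 0.0, 'qpos': array([-1.38419569,  0.522021  , -0.03632125,  1.59998566,  0.02119437,
        1.02106435, -0.11278409]), 'qd': array([-1.05028096e-03, -4.59040417e-04, -4.45510134e-05,  4.68456355e-04,
        2.34540193e-03, -6.15665941e-04, -2.47115083e-03]), 'joint_efforts': array([-5.09818183e-04, -9.27117276e+01,  1.98000155e+00, -3.69939137e+01,
        1.79823639e-02,  8.11570790e-03, -5.21287529e-05]), 'position': array([0.15869727, 0.60418808, 0.23072943]), 'tool_rot': array([-3.14050158e+00,  7.44933527e-05,  2.88478931e+00]), 'force': array([-0.14041872,  1.39617643, -0.36628484]), 'moment': array([ 0.02864191, -0.03021302, -0.04216587]), 'finger_force': 0.0, 'grip_width': 0.08529344501701284}
scene {'mtx': array([[567.15923752,   0.        , 313.14945196],
       [  0.        , 567.15923752, 244.03176477],
       [  0.        ,   0.        ,   1.        ]]), 'k1': -0.11811616926293084, 'R': array([[ 0.72503317,  0.68861031,  0.01194782],
       [ 0.58853851, -0.61047164, -0.53004415],
       [-0.35770006,  0.39133134, -0.84788587]]), 't': array([-0.42346474, -0.32449408,  1.45083017])}
top {'mtx': array([[451.4510727 ,   0.        , 322.42866663],
       [  0.        , 451.4510727 , 242.54909396],
       [  0.        ,   0.        ,   1.        ]]), 'k1': 0.003878146699505773, 'R': array([[ 9.63841041e-05, -9.99659363e-01,  2.60988407e-02],
       [-9.94393248e-01, -2.85563971e-03, -1.05706736e-01],
       [ 1.05745258e-01, -2.59423225e-02, -9.94054795e-01]]), 't': array([-0.03191098,  0.60431737,  0.73754554])}
```

View pics/scene.png

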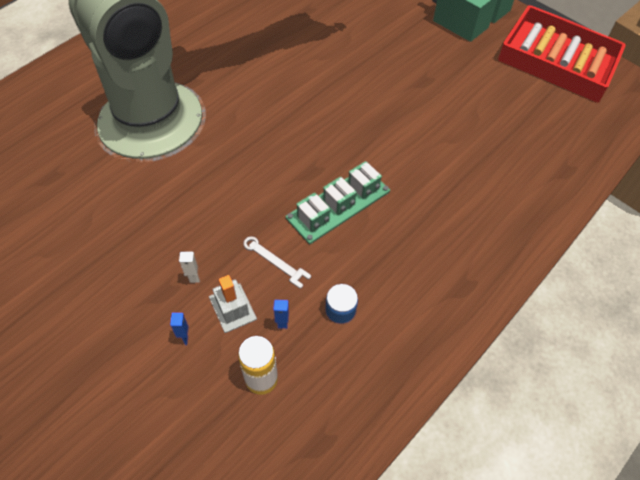

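View pics/top.png

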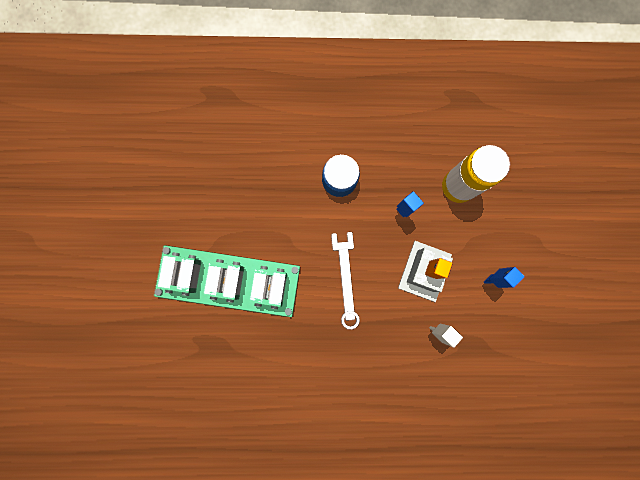

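The scene view has the orange handle at about (228,288) in its grey stand, with blue and white decoys around it. In the top view the handle is at (441,268), the stand at (428,271) and the gaps at about (269,287), (224,281) and (179,273). Next I measure these.

```bash
cat > h.py <<'E'
import numpy as np,cv2
from scipy.spatial.transform import Rotation as Ro
def ray(d,uv,R,t):
    uv=np.atleast_2d(uv).astype(float); m=d['mtx']
    p=(uv-m[:2,2])/m[0,0]; q=p.copy()
    for _ in range(20): q=p/(1+d['k1']*(q**2).sum(1,keepdims=True))
    v=np.c_[q,np.ones(len(q))]@R; return -R.T@t, v
def onplane(d,uv,z,R=None,t=None):
    if R is None:R,t=d['R'],d['t']
    c,v=ray(d,uv,R,t); return c+v*((z-c[2])/v[:,2])[:,None]
def wristRt(d,o):
    T=np.eye(4);T[:3,:3]=Ro.from_euler('xyz',o['tool_rot']).as_matrix();T[:3,3]=o['position']
    W=np.linalg.inv(T@d['T_tool_cam']); return W[:3,:3],W[:3,3]
def mask(f,lo,hi): return cv2.inRange(cv2.cvtColor(f,cv2.COLOR_BGR2HSV),np.array(lo),np.array(hi))
def big(m): 
    c,_=cv2.findContours(m,cv2.RETR_EXTERNAL,cv2.CHAIN_APPROX_NONE); return max(c,key=cv2.contourArea)
def rect(P):
    (c,s,a)=cv2.minAreaRect((P[:,:2]*1000).astype(np.float32)); return c,s,a
E
python3 - <<'E'
from h import *
import pickle
d=pickle.load(open('d.pkl','rb'))
t=d['top'];f=t['frame']
g=big(mask(f,(50,60,40),(90,255,255))).reshape(-1,2)
print('fixture',rect(onplane(t,g,.012)))
w=mask(f,(0,0,200),(180,50,255))
n,l,s,c=cv2.connectedComponentsWithStats(w)
for i in range(1,n):
    if s[i,4]>30 and s[i,4]<5000: 
        p=np.argwhere(l==i)[:,::-1]; print(s[i],c[i],rect(onplane(t,p,.06)))
o=mask(f,(10,150,180),(28,255,255)); n,l,s,c=cv2.connectedComponentsWithStats(o)
for i in range(1,n):
    if s[i,4]>30: p=np.argwhere(l==i)[:,::-1]; print('orange',s[i],c[i],rect(onplane(t,p,.115)))
cv2.imwrite('pics/c.png',np.hstack([cv2.resize(f[235:310,390:465],None,fx=5,fy=5,interpolation=2),cv2.resize(f[240:321,150:236],(398,375))]))
s=d['scene']['frame'];o=mask(s,(5,150,150),(20,255,255))[250:320,200:260];print(np.argwhere(o).mean(0)[::-1]+[200,250])
print(np.argwhere(o).min(0)[::-1]+[200,250],np.argwhere(o).max(0)[::-1]+[200,250])
E
```

```text
fixture ((539.975341796875, 132.85328674316406), (239.17092895507812, 89.62150573730469), 81.46879577636719)
[ 472  145   38   37 1101] [490.26612171 163.16893733] ((737.6885986328125, -314.5762939453125), (62.393226623535156, 63.5316162109375), 0.3507470190525055)
[324 154  35  35 932] [341.23819742 171.17060086] ((721.56494140625, -62.017242431640625), (56.963401794433594, 57.76691436767578), 80.73324584960938)
[332 232  27  97 986] [345.84279919 277.21399594] ((540.6846923828125, -69.49671936035156), (156.93972778320312, 34.259735107421875), 5.921029567718506)
[ 399  241   54   61 1074] [422.37802607 267.67597765] ((554.9791259765625, -200.2005615234375), (68.46560668945312, 83.5190200805664), 69.5181655883789)
[158 256  17  32 383] [166.11749347 271.57963446] ((553.5794067382812, 222.5797882080078), (19.629220962524414, 50.05311965942383), 81.58934783935547)
[177 259  17  31 360] [184.875      273.64166667] ((549.3754272460938, 192.5406951904297), (19.899625778198242, 49.373863220214844), 81.47413635253906)
[204 266  17  29 335] [211.9761194  279.80298507] ((540.376953125, 148.65
[... 648 characters left out ...]
 44.793365478515625)
orange [467 148  32  37 158] [475.84177215 171.63291139] ((710.8743896484375, -273.5105895996094), (61.13107681274414, 33.296119689941406), 29.282367706298828)
orange [307 215  64   4 115] [332.84347826 216.66086957] ((635.0223388671875, -53.545379638671875), (96.6250228881836, 4.434113025665283), 87.62252044677734)
orange [434 258  19  20 233] [442.90128755 267.6223176 ] ((557.8316650390625, -212.35450744628906), (21.440784454345703, 25.184356689453125), 68.70407104492188)
orange [314 295  26   2  32] [326.4375  295.53125] ((515.5564575195312, -35.00308609008789), (37.60031509399414, 1.4932254552841187), 89.98837280273438)
[225.5862069  281.87356322]
[218 274] [232 290]
```

View pics/c.png

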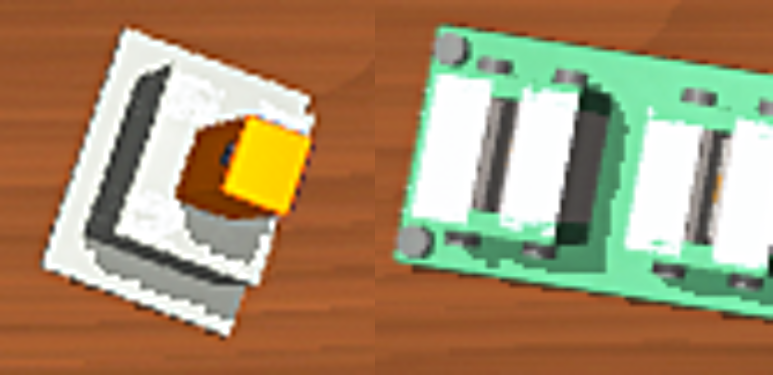

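```bash
cat >> h.py <<'E'
def go(o,pos,yawdeg):
    R=Ro.from_euler('xyz',o['tool_rot']); s=R.inv().apply(np.array(pos)-o['position'])*100
    Rt=Ro.from_euler('xyz',[np.pi,0,np.radians(yawdeg)]); w=(R.inv()*Rt).as_rotvec(degrees=True)
    return s.round(2),w.round(2)
E
python3 - <<'E'
from h import *
from workcell import bot
o=bot.observe()
print(go(o,[.50,.133,.26],171.5)); print(go(o,[.558,-.212,.231],158.7)); print(bot.grab_frame('wrist')['T_tool_cam'])
E
```

```text
(array([-44.98, -36.91,  -2.88]), array([-0.06,  0.  , -6.21]))
(array([-5.935e+01, -6.880e+01,  6.000e-02]), array([-0.06,  0.01,  6.59]))
[[-8.87640859e-04 -9.58316488e-01 -2.85707405e-01  7.29514411e-02]
 [ 9.99999591e-01 -8.99942762e-04 -8.82389071e-05 -3.68701819e-04]
 [-1.72559512e-04 -2.85707367e-01  9.58316895e-01 -1.42644618e-01]
 [ 0.00000000e+00  0.00000000e+00  0.00000000e+00  1.00000000e+00]]
```

servo_tool([
  [5,-45,-37,-3,0,0,-6.2],
  [5,-45,-37,-3,0,0,-6.2],
  [5,-45,-37,-3,0,0,-6.2],
  [5,-45,-37,-3,0,0,-6.2],
  [5,-45,-37,-3,0,0,-6.2],
  [5,-45,-37,-3,0,0,-6.2],
  [5,-45,-37,-3,0,0,-6.2],
  [5,-45,-37,-3,0,0,-6.2],
  [5,-45,-37,-3,0,0,-6.2],
  [5,-45,-37,-3,0,0,-6.2],
])

```text
clock: 1.15
position: [0.4521, 0.1979, 0.2572]
tool_rot: [3.141, 0.0, 2.993]
force: [0.1, 0.5, 0.3]
grip_width: 0.0499
finger_force: 0.0
```

Run:
```python
from h import *
from workcell import bot
o=bot.observe(); print(o['clock'],o['position'],o['tool_rot'],o['qpos'])
print(go(o,[.50,.133,.26],171.5))
```

```text
1.15 [0.45206822 0.19789378 0.25724989] [3.14136875e+00 1.83348185e-04 2.99302922e+00] [-0.61351517  0.28197176  0.09986211  1.91213285 -0.0342165   0.94881473
  0.92459424]
(array([-5.7 , -5.71, -0.28]), array([ 0.01,  0.01, -0.01]))
```

servo_tool([
  [5,-5.7,-5.7,0,0,0,0],
  [5,-5.7,-5.7,0,0,0,0],
  [5,-5.7,-5.7,0,0,0,0],
  [5,-5.7,-5.7,0,0,0,0],
])

```text
clock: 1.55
position: [0.4991, 0.1347, 0.2568]
tool_rot: [-3.141, -0.001, 2.992]
force: [-0.2, 0.6, -0.2]
grip_width: 0.0502
finger_force: 0.0
```

Run:
```python
from h import *
from workcell import bot
import pickle
o=bot.observe();d=bot.grab_frame('wrist');pickle.dump((o,d),open('w1.pkl','wb'));cv2.imwrite('pics/w1.png',d['frame'])
print(o['position'],o['qd'],d['k1'],d['mtx'][0,0]); R,t=wristRt(d,o)
f=d['frame']
g=big(mask(f,(50,60,40),(90,255,255))).reshape(-1,2); print(g.min(0),g.max(0),rect(onplane(d,g,.012,R,t)))
w=mask(f,(0,0,170),(180,50,255))
n,l,s,c=cv2.connectedComponentsWithStats(w)
for i in range(1,n):
    if s[i,4]>300 : 
        p=np.argwhere(l==i)[:,::-1]; print(s[i],rect(onplane(d,p,.06,R,t)))
```

```text
[0.49912037 0.13466791 0.25675161] [-0.03027737 -0.00820631 -0.01711281  0.00791199  0.00064954 -0.00120602
 -0.00803741] -0.04950621162933512 333.2476317784055
[221 201] [421 274] ((540.5940551757812, 133.22535705566406), (238.4054412841797, 92.59869384765625), 81.37409210205078)
[ 127  196   70  126 2044] ((525.3414306640625, -44.33528518676758), (146.73654174804688, 34.12158966064453), 6.944596290588379)
[ 226  227   52   46 1973] ((527.5963134765625, 57.55015563964844), (55.994850158691406, 50.91505813598633), 81.47905731201172)
[ 298  227   50   47 2036] ((539.8441772460938, 134.50436401367188), (53.62827682495117, 52.02446365356445), 81.3689193725586)
[367 227  23  46 907] ((548.1566772460938, 193.04544067382812), (22.464557647705078, 50.9323616027832), 81.3763427734375)
[392 227  25  46 985] ((552.1159057617188, 221.07774353027344), (26.26719856262207, 51.39601135253906), 86.28968048095703)
[  40  250   53   71 1028] ((538.7175903320312, -161.61416625976562), (60.34750747680664, 77.990966796875), 69.84339904785156)
[  16  277   43   53 1068] ((555.3642578125, -207.259033203125), (50.034515380859375, 59.964637756347656), 69.78526306152344)
[176 399  25  25 447] ((729.0783081054688, -68.89421081542969), (31.388338088989258, 40.64738082885742), 76.90628051757812)
```

View pics/w1.png

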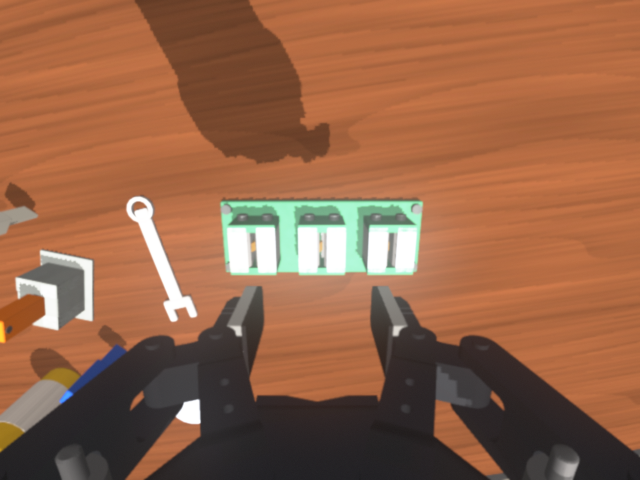

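The wrist view shows the fixture with gap mouths at about u=253, 322 and 391, v≈250. The top and wrist views agree to about 1 mm. Now I go over to the gauge.

Run:
```python
from h import *
from workcell import bot
o=bot.observe(); print(go(o,[.550,-.210,.235],159.5))
```

```text
(array([-10.17, -33.41,   2.17]), array([ 0.  , -0.04, 12.  ]))
```

servo_tool([
  [5,-10.2,-33.4,2.2,0,0,12],
  [5,-10.2,-33.4,2.2,0,0,12],
  [5,-10.2,-33.4,2.2,0,0,12],
  [5,-10.2,-33.4,2.2,0,0,12],
  [5,-10.2,-33.4,2.2,0,0,12],
  [5,-10.2,-33.4,2.2,0,0,12],
  [5,-10.2,-33.4,2.2,0,0,12],
  [5,-10.2,-33.4,2.2,0,0,12],
  [5,-10.2,-33.4,2.2,0,0,12],
  [5,-10.2,-33.4,2.2,0,0,12],
])

```text
clock: 2.6
position: [0.5509, -0.2085, 0.235]
tool_rot: [3.141, -0.0, 2.786]
force: [-0.2, 0.3, -0.8]
grip_width: 0.0499
finger_force: 0.0
```

Run:
```python
from h import *
from workcell import bot
import pickle
o=bot.observe();d=bot.grab_frame('wrist');pickle.dump((o,d),open('w2.pkl','wb'));cv2.imwrite('pics/w2.png',d['frame'])
print(o['position'],o['tool_rot']); R,t=wristRt(d,o)
f=d['frame']
w=mask(f,(5,120,100),(25,255,255))
w[:, :200]=0;w[:,440:]=0
n,l,s,c=cv2.connectedComponentsWithStats(w)
for i in range(1,n):
    if s[i,4]>200 : 
        p=np.argwhere(l==i)[:,::-1]; print(s[i],f[tuple(p.mean(0).astype(int)[::-1])],rect(onplane(d,p,.115,R,t)))
```

```text
[ 0.55089301 -0.20847243  0.23495162] [ 3.14080240e+00 -4.20185277e-04  2.78585292e+00]
[  200     0   240   402 72356] [ 85 123 194] ((552.0498657226562, -206.05776977539062), (217.85707092285156, 338.3175964355469), 69.62197875976562)
[434 400   6  41 214] [ 64 100 167] ((776.2981567382812, -164.027099609375), (5.186359405517578, 53.012508392333984), 76.64952850341797)
```

View pics/w2.png

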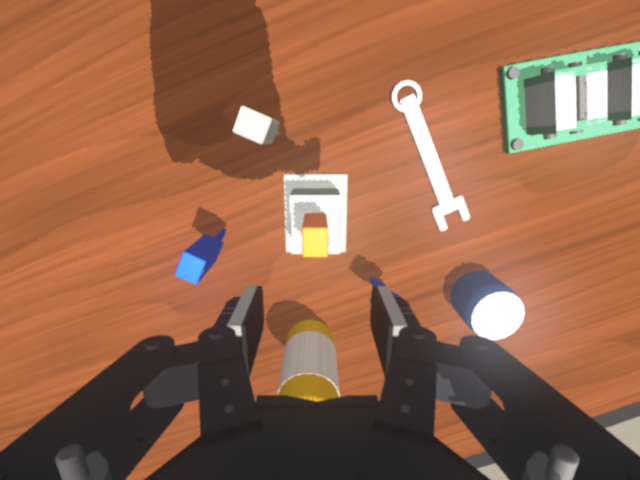

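The wrist view shows the handle top at about (315,240), square to the tool, with the decoys and the can clear of the fingers.

Run:
```python
from h import *
from workcell import bot
import pickle
o,d=pickle.load(open('w2.pkl','rb')); R,t=wristRt(d,o); f=d['frame']
w=mask(f,(10,180,205),(28,255,255))[200:280,280:350]
g=big(w).reshape(-1,2)+[280,200]; print(g.min(0),g.max(0)); r=rect(onplane(d,g,.115,R,t)); print(r)
st=mask(f,(0,0,170),(180,50,255))[160:270,270:360]; g=big(st).reshape(-1,2)+[270,160]; print('flange',rect(onplane(d,g,.004,R,t)))
p=np.array(r[0])/1000
o=bot.observe()
a=r[2]+90 if r[2]>45 else r[2]+180
print(a,go(o,[p[0],p[1],.074],a))
```

```text
Traceback (most recent call last):
  File "h.py", line 16, in big
    c,_=cv2.findContours(m,cv2.RETR_EXTERNAL,cv2.CHAIN_APPROX_NONE); return max(c,key=cv2.contourArea)
                                                                            ~~~^^^^^^^^^^^^^^^^^^^^^^^
ValueError: max() iterable argument is empty
```

Run:
```python
from h import *
from workcell import bot
import pickle
o,d=pickle.load(open('w2.pkl','rb')); R,t=wristRt(d,o); f=d['frame']
h=cv2.cvtColor(f,cv2.COLOR_BGR2HSV); print(h[240,315],h[222,315],h[245,330])
c=h[240,315].astype(int)
w=mask(f,(c[0]-5,c[1]-40,c[2]-25),(c[0]+5,255,255))[200:280,280:350]
g=big(w).reshape(-1,2)+[280,200]; print(g.min(0),g.max(0)); r=rect(onplane(d,g,.115,R,t)); print(r)
p=np.array(r[0])/1000
o=bot.observe()
a=r[2]+90 if r[2]>45 else r[2]+180
print(a,go(o,[p[0],p[1],.074],a))
```

```text
[ 28 136 255] [ 10 152 178] [ 30   2 253]
[303 229] [327 256]
((557.7313232421875, -212.90757751464844), (19.951602935791016, 23.29115104675293), 69.54415893554688)
159.54415893554688 (array([-0.79, -0.2 , 16.11]), array([ 0.04, -0.01,  0.09]))
```

servo_tool([
  [5,-0.8,-0.2,4,0,0,0],
  [5,-0.8,-0.2,8,0,0,0],
  [5,-0.8,-0.2,12,0,0,0],
  [5,-0.8,-0.2,15,0,0,0],
  [5,-0.8,-0.2,16.1,0,0,0],
  [5,-0.8,-0.2,16.1,0,0,0],
  [5,-0.8,-0.2,16.1,0,0,0],
])

```text
clock: 3.35
position: [0.5582, -0.2149, 0.0755]
tool_rot: [3.141, 0.002, 2.784]
force: [0.4, 0.6, 0.9]
grip_width: 0.0501
finger_force: 0.0
```

servo_tool([
  [3,0,0,0,0,0,0],
  [2,0,0,0,0,0,0],
  [1.5,0,0,0,0,0,0],
  [1.5,0,0,0,0,0,0],
  [1.5,0,0,0,0,0,0],
  [1.5,0,0,0,0,0,0],
  [1.5,0,0,0,0,0,0],
], force=60)

```text
clock: 4.05
position: [0.5582, -0.2151, 0.0753]
tool_rot: [3.141, 0.002, 2.784]
force: [-0.7, 1.7, 10.8]
grip_width: 0.0217
finger_force: 59.5
```

servo_tool([
  [1.5,0,0,-1,0,0,0],
  [1.5,0,0,-2,0,0,0],
  [1.5,0,0,-3.5,0,0,0],
  [1.5,0,0,-5,0,0,0],
  [1.5,0,0,-6.5,0,0,0],
  [1.5,0,0,-8,0,0,0],
  [1.5,0,0,-8,0,0,0],
  [1.5,0,0,-8,0,0,0],
])

```text
clock: 4.85
position: [0.5575, -0.2151, 0.1544]
tool_rot: [3.142, 0.001, 2.784]
force: [0.1, -0.3, -1.7]
grip_width: 0.0216
finger_force: 59.0
```

Run:
```python
from h import *
from workcell import bot
o=bot.observe();d=bot.grab_frame('wrist');cv2.imwrite('pics/w3.png',d['frame']);print(o['position'],o['force'],o['tool_rot'])
# gap0 hover
print(go(o,[.529,.059,.155],171.45))
```

```text
[ 0.55749608 -0.21514951  0.15444807] [ 0.06770823 -0.26051355 -1.67023235] [3.14152321e+00 7.35815375e-04 2.78355043e+00]
(array([12.28, 24.68, -0.06]), array([ -0.  ,   0.04, -11.96]))
```

View pics/w3.png

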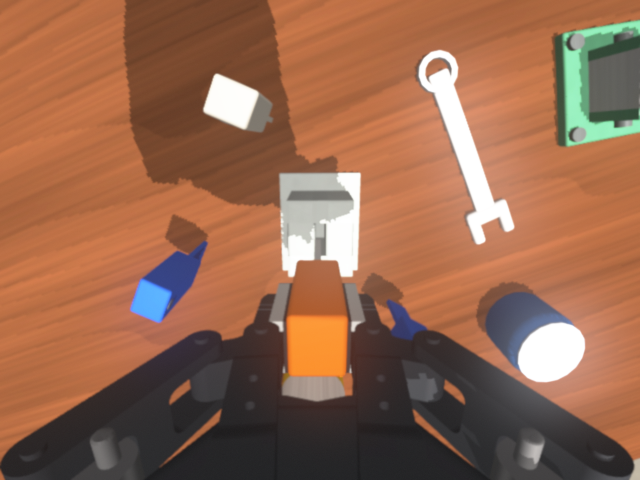

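The gauge is held squarely, with its handle at u≈291–345 centred near 318 and the empty pocket at u≈320. I'll go to a viewpoint 30 mm short of gap0.

servo_tool([
  [1.5,15.2,24.7,0,0,0,-12],
  [1.5,15.2,24.7,0,0,0,-12],
  [1.5,15.2,24.7,0,0,0,-12],
  [1.5,15.2,24.7,0,0,0,-12],
  [1.5,15.2,24.7,0,0,0,-12],
  [1.5,15.2,24.7,0,0,0,-12],
  [1.5,15.2,24.7,0,0,0,-12],
  [1.5,15.2,24.7,0,0,0,-12],
  [1.5,15.2,24.7,0,0,0,-12],
  [1.5,15.2,24.7,0,0,0,-12],
])

```text
clock: 5.9
position: [0.5017, 0.0682, 0.1538]
tool_rot: [-3.141, -0.0, 2.991]
force: [-0.6, -0.3, -2.2]
grip_width: 0.0211
finger_force: 59.2
```

Run:
```python
from h import *
from workcell import bot
import pickle
o=bot.observe();d=bot.grab_frame('wrist');pickle.dump((o,d),open('w4.pkl','wb'));cv2.imwrite('pics/w4.png',d['frame']);print(o['position'],o['force'],o['tool_rot'],o['qd'].round(3),d['mtx'][:2,2])
```

```text
[0.50168861 0.06822619 0.15382465] [-0.63277627 -0.25020578 -2.22346016] [-3.14109523e+00 -2.22658578e-04  2.99102214e+00] [-0.001 -0.002 -0.003 -0.002 -0.001 -0.    -0.002] [316.73678038 239.59773819]
```

View pics/w4.png

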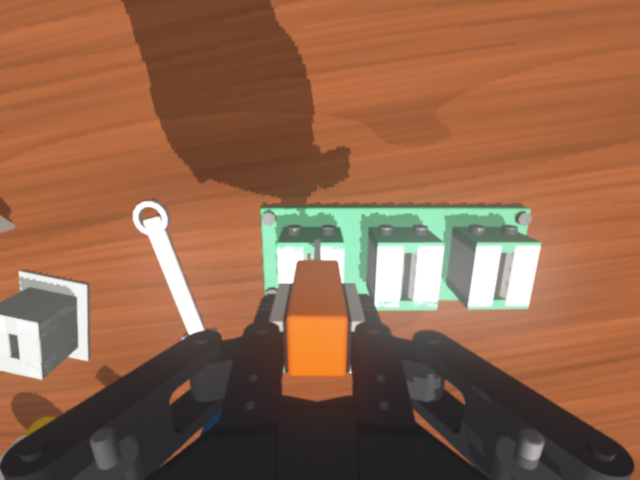

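```bash
cat > m.py <<'E'
from h import *
import pickle,sys
o,d=pickle.load(open(sys.argv[1],'rb')); R,t=wristRt(d,o); f=d['frame']
T=Ro.from_euler('xyz',o['tool_rot']).as_matrix()
tool=lambda P:(P-o['position'])@T*1000
w=mask(f,(0,0,170),(180,60,255)); w[:,:255]=0; w[315:]=0
n,l,s,c=cv2.connectedComponentsWithStats(w)
for i in range(1,n):
    if s[i,4]>200:
        p=np.argwhere(l==i)[:,::-1]; print(s[i],rect(tool(onplane(d,p,.06,R,t))))
h=cv2.cvtColor(f,cv2.COLOR_BGR2HSV)
g=cv2.inRange(h,np.array((3,180,120)),np.array((25,255,255)))
for v in (270,290,310,330,350,365,372):
    u=np.flatnonzero(g[v,270:365])+270; print(v,u.min(),u.max(),end=' ')
    for z in (.1335,.1935): print(tool(onplane(d,[[u.min(),v],[u.max()+1,v]],z+o['position'][2]-.1538,R,t))[:,:2].round(1).tolist(),end=' ')
    print()
E
python3 m.py w4.pkl
```

```text
[ 374  245   32   63 1712] ((-27476.1875, 55022.85546875), (51496.19921875, 21762.08984375), 0.31334438920021057)
[ 377  245   81   66 1976] ((-28885.603515625, 79163.765625), (54345.5859375, 63150.23046875), 0.4017319083213806)
[ 467  245   36   65 1646] ((-28849.189453125, 130928.2265625), (23536.28125, 54109.58203125), 89.64830780029297)
[ 500  245   41   64 1887] ((-28625.9453125, 157083.5625), (26317.041015625, 53480.3125), 89.82140350341797)
[277 246  31  38 831] ((-17516.71484375, -19201.943359375), (30610.244140625, 22621.001953125), 2.045659303665161)
[320 246  25  38 481] ((-17469.46484375, 11239.0068359375), (18090.494140625, 30368.197265625), 88.68195343017578)Traceback (most recent call last):
  File "m.py", line 14, in <module>
    u=np.flatnonzero(g[v,270:365])+270; print(v,u.min(),u.max(),end=' ')
                                                ~~~~~^^
    return umr_minimum(a, axis, None, out, keepdims, initial, where)
ValueError: zero-size array to reduction operation minimum which has no identity
```

```bash
sed -i 's/(3,180,120)/(3,140,130)/; s/print(v,u.min/\n    if len(u)==0: print(h[v,318]); continue\n    print(v,u.min/' m.py; python3 m.py w4.pkl | tail -7
python3 - <<'E'
from h import *
import pickle
o,d=pickle.load(open('w4.pkl','rb'));h=cv2.cvtColor(d['frame'],cv2.COLOR_BGR2HSV)
for v in(255,300,365): print([h[v,u].tolist() for u in range(280,360,6)])
g=d['frame'][252].sum(1);print(g[270:350])
E
```

```text
270 306 306 [[7.8, -6.0], [7.8, -5.5]] [[31.8, -3.9], [31.8, -3.6]] 
290 293 338 [[-3.7, -13.1], [-3.7, 11.5]] [[24.5, -8.4], [24.5, 7.2]] 
310 288 345 [[-15.7, -16.1], [-15.7, 15.6]] [[17.0, -10.3], [16.9, 9.7]] 
330 286 347 [[-28.2, -17.5], [-28.2, 17.0]] [[9.1, -11.2], [9.1, 10.6]] 
350 287 346 [[-41.2, -17.4], [-41.3, 16.8]] [[0.8, -11.1], [0.8, 10.5]] 
365 287 346 [[-51.4, -17.7], [-51.4, 17.1]] [[-5.6, -11.3], [-5.6, 10.7]] 
372 287 345 [[-56.3, -17.8], [-56.3, 16.7]] [[-8.7, -11.4], [-8.7, 10.4]] 
[[0, 0, 255], [0, 0, 255], [0, 0, 255], [0, 0, 255], [15, 7, 230], [69, 48, 187], [25, 12, 133], [0, 0, 255], [0, 0, 255], [0, 0, 255], [0, 0, 255], [74, 86, 243], [75, 84, 243], [74, 88, 237]]
[[16, 25, 133], [14, 30, 112], [10, 153, 155], [10, 159, 162], [10, 157, 164], [10, 155, 164], [10, 155, 164], [10, 153, 165], [10, 152, 164], [10, 150, 165], [10, 146, 164], [14, 36, 93], [17, 17, 138], [19, 15, 136]]
[[5, 105, 68], [7, 99, 93], [13, 212, 247], [14, 210, 248], [14, 210, 248], [14, 211, 249], [14, 210, 249], [14, 210, 249], [14, 208, 249], [14, 210, 248], [14, 208, 248], [10, 178, 152], [6, 110, 72], [5, 93, 71]]
[602 602 606 604 605 608 634 720 760 764 764 761 757 759 762 764 765 765
 765 765 764 764 756 738 740 751 755 754 751 748 750 748 726 673 642 633
 627 606 594 592 601 624 629 588 483 409 398 395 397 440 650 761 765 765
 765 765 765 765 765 765 765 765 765 765 765 765 765 765 765 765 765 765
 765 762 719 629 606 604 607 609]
```

servo_tool([
  [1.5,-1.5,-0.4,0,0,0,0],
  [1.5,-2.8,-0.47,0,0,0,0],
  [1.5,-2.8,-0.47,0.5,0,0,0],
  [1.5,-2.8,-0.47,1.3,0,0,0],
  [1.5,-2.8,-0.47,2,0,0,0],
  [1.5,-2.8,-0.47,2.4,0,0,0],
  [1.5,-2.8,-0.47,2.4,0,0,0],
  [1.5,-2.8,-0.47,2.4,0,0,0],
], force=30)

```text
clock: 6.75
position: [0.5285, 0.0607, 0.13]
tool_rot: [-3.142, -0.0, 2.993]
force: [-0.7, -0.7, -1.5]
grip_width: 0.0215
finger_force: 59.2
```

servo_tool([
  [1.5,0,0,0.2,0,0,0],
  [1.5,0,0,0.4,0,0,0],
  [1.5,0,0,0.5,0,0,0],
  [1.5,0,0,0.5,0,0,0],
])

```text
clock: 7.15
position: [0.5286, 0.0607, 0.1249]
tool_rot: [-3.142, -0.0, 2.993]
force: [-0.4, 0.1, -0.9]
grip_width: 0.0216
finger_force: 59.2
```

servo_tool([
  [1.5,0,-0.13,0,0,0,0],
  [1.5,0,-0.13,0,0,0,0],
  [1.5,0,-0.13,0,0,0,0],
], force=30)

```text
clock: 7.45
position: [0.5284, 0.0593, 0.1251]
tool_rot: [3.142, 0.0, 2.993]
force: [0.6, -0.6, -1.8]
grip_width: 0.0216
finger_force: 59.2
```

Next I descend through the bevel in small steps, watching the side force.

servo_tool([
  [1.5,0,0,0.15,0,0,0],
  [1.5,0,0,0.3,0,0,0],
  [1.5,0,0,0.45,0,0,0],
  [1.5,0,0,0.6,0,0,0],
  [1.5,0,0,0.6,0,0,0],
])

```text
clock: 7.95
position: [0.5283, 0.0594, 0.1188]
tool_rot: [-3.141, -0.0, 2.993]
force: [-0.5, 0.8, -1.4]
grip_width: 0.0215
finger_force: 59.2
```

servo_tool([
  [1.5,0,0,0.15,0,0,0],
  [1.5,0,0,0.3,0,0,0],
  [1.5,0,0,0.45,0,0,0],
  [1.5,0,0,0.6,0,0,0],
])

```text
clock: 8.35
position: [0.5284, 0.0594, 0.1129]
tool_rot: [3.142, 0.0, 2.993]
force: [0.4, 0.9, -0.6]
grip_width: 0.0212
finger_force: 59.4
```

servo_tool([
  [1.5,0,0,0.15,0,0,0],
  [1.5,0,0,0.3,0,0,0],
  [1.5,0,0,0.45,0,0,0],
  [1.5,0,0,0.6,0,0,0],
  [1.5,0,0,0.75,0,0,0],
])

```text
clock: 8.85
position: [0.5284, 0.0595, 0.1054]
tool_rot: [3.142, -0.0, 2.993]
force: [0.1, 2.1, -0.1]
grip_width: 0.021
finger_force: 59.3
```

servo_tool([
  [1.5,0,0,0.15,0,0,0],
  [1.5,0,0,0.3,0,0,0],
  [1.5,0,0,0.45,0,0,0],
  [1.5,0,0,0.45,0,0,0],
])

```text
clock: 9.25
position: [0.5283, 0.0594, 0.1008]
tool_rot: [-3.141, -0.0, 2.993]
force: [1.1, 2.5, -2.9]
grip_width: 0.0213
finger_force: 59.1
```

servo_tool([
  [1.5,0,0,0.1,0,0,0],
  [1.5,0,0,0.2,0,0,0],
  [1.5,0,0,0.2,0,0,0],
  [1.5,0,0,0.2,0,0,0],
])

```text
clock: 9.65
position: [0.5284, 0.0594, 0.0989]
tool_rot: [-3.142, -0.0, 2.993]
force: [1.3, 2.7, -2.8]
grip_width: 0.0215
finger_force: 59.2
```

servo_tool([
  [1.5,0,0,0.05,0,0,0],
  [1.5,0,0,0.1,0,0,0],
])

```text
clock: 9.85
position: [0.5284, 0.0594, 0.098]
tool_rot: [3.142, 0.0, 2.993]
force: [0.7, 2.5, -0.2]
grip_width: 0.0214
finger_force: 59.2
```

servo_tool([
  [1.5,0,0,0.03,0,0,0],
  [1.5,0,0,0.06,0,0,0],
])

```text
clock: 10.05
position: [0.5284, 0.0594, 0.0974]
tool_rot: [3.142, 0.0, 2.993]
force: [0.2, 2.4, -0.3]
grip_width: 0.0214
finger_force: 59.2
```

servo_tool([
  [1.5,0,0,0.03,0,0,0],
  [1.5,0,0,0.05,0,0,0],
])

```text
clock: 10.25
position: [0.5286, 0.0594, 0.0972]
tool_rot: [3.141, 0.0, 2.993]
force: [-2.7, 2.6, 11.0]
grip_width: 0.0206
finger_force: 60.6
```

servo_tool([
  [1.5,0,0,0.02,0,0,0],
])

```text
clock: 10.35
position: [0.5286, 0.0594, 0.0972]
tool_rot: [3.141, 0.0, 2.993]
force: [-2.1, 2.9, 13.7]
grip_width: 0.0214
finger_force: 61.1
```

Gap0 jams hard at 28 mm, so I withdraw and go 75 mm along to gap1.

servo_tool([
  [1.5,0,0,-0.3,0,0,0],
  [1.5,0,0,-1,0,0,0],
  [1.5,0,0,-2,0,0,0],
  [1.5,0,0,-3,0,0,0],
  [1.5,0,0,-4.3,0,0,0],
  [1.5,0,0,-4.5,0,0,0],
  [1.5,0,0,-4.5,0,0,0],
])

```text
clock: 11.05
position: [0.5287, 0.0594, 0.1424]
tool_rot: [3.141, 0.001, 2.993]
force: [-0.3, 0.7, -2.7]
grip_width: 0.0213
finger_force: 59.4
```

servo_tool([
  [1.5,0,2,0,0,0,0],
  [1.5,0,5,0,0,0,0],
  [1.5,0,7.2,0,0,0,0],
  [1.5,0,7.5,0,0,0,0],
  [1.5,0,7.5,0,0,0,0],
  [1.5,0,7.5,0,0,0,0],
  [1.5,0,7.5,0,0,0,0],
])

```text
clock: 11.75
position: [0.5395, 0.1325, 0.1417]
tool_rot: [-3.141, -0.0, 2.992]
force: [-0.3, -0.2, -1.1]
grip_width: 0.0214
finger_force: 59.4
```

```bash
python3 - <<'E'
from h import *
from workcell import bot
import pickle
o=bot.observe();d=bot.grab_frame('wrist');pickle.dump((o,d),open('w5.pkl','wb'))
P=np.array([.5284,.0594,0]);y=np.array([.1492,.9888,0])
print(o['position'],o['force'])
for k in (1,2):
    q=P+.075*k*y; q[2]=o['position'][2]; print(q,go(o,q,171.45))
E
python3 m.py w5.pkl
```

```text
[0.53945623 0.13249361 0.14166278] [-0.33907794 -0.19637335 -1.11344843]
[0.53959    0.13356    0.14166278] (array([ 0.  ,  0.11, -0.  ]), array([-0.03, -0.01, -0.04]))
[0.55078    0.20772    0.14166278] (array([ 0.  ,  7.61, -0.  ]), array([-0.03, -0.01, -0.04]))
[ 317  213   67   69 1826] ((-3228.744140625, 19184.529296875), (32645.92578125, 61880.85546875), 62.53150177001953)
[ 386  212   35   70 2014] ((174.013671875, 60687.7734375), (51505.01171875, 21129.34375), 0.25078919529914856)
[ 386  212   78   73 2278] ((-981.119140625, 75892.1875), (54150.43359375, 50751.60546875), 0.301927387714386)
[ 282  214   32   69 1526] ((-871.90234375, -13993.330078125), (50702.546875, 21943.130859375), 0.03861592710018158)
[  9 114 163]
[  9 134 162]
310 289 345 [[-15.7, -15.5], [-15.7, 15.6]] [[17.0, -9.9], [16.9, 9.7]] 
330 286 347 [[-28.2, -17.5], [-28.2, 17.0]] [[9.1, -11.2], [9.1, 10.6]] 
350 287 346 [[-41.2, -17.4], [-41.3, 16.8]] [[0.8, -11.1], [0.8, 10.5]] 
365 288 346 [[-51.4, -17.1], [-51.4, 17.1]] [[-5.6, -10.9], [-5.6, 10.7]] 
372 288 345 [[-56.3, -17.2], [-56.3, 16.7]] [[-8.7, -11.0], [-8.7, 10.4]]
```

servo_tool([
  [1.5,0,0.06,0.5,0,0,0],
  [1.5,0,0.06,1,0,0,0],
  [1.5,0,0.06,1.5,0,0,0],
  [1.5,0,0.06,1.7,0,0,0],
  [1.5,0,0.06,1.85,0,0,0],
  [1.5,0,0.06,2,0,0,0],
  [1.5,0,0.06,2.1,0,0,0],
  [1.5,0,0.06,2.2,0,0,0],
])

```text
clock: 12.6
position: [0.5397, 0.1342, 0.1197]
tool_rot: [3.142, 0.0, 2.993]
force: [0.3, -0.1, -0.8]
grip_width: 0.0212
finger_force: 59.4
```

servo_tool([
  [1.5,0,0,0.15,0,0,0],
  [1.5,0,0,0.3,0,0,0],
])

```text
clock: 12.8
position: [0.5396, 0.1341, 0.1167]
tool_rot: [-3.142, 0.0, 2.993]
force: [-1.1, -1.8, -0.8]
grip_width: 0.0214
finger_force: 59.4
```

servo_tool([
  [1.5,0,-0.05,0,0,0,0],
  [1.5,0,-0.05,0.15,0,0,0],
  [1.5,0,-0.05,0.3,0,0,0],
])

```text
clock: 13.1
position: [0.5395, 0.1337, 0.1136]
tool_rot: [3.141, 0.0, 2.993]
force: [0.4, -0.2, -1.6]
grip_width: 0.0212
finger_force: 59.3
```

servo_tool([
  [1.5,0,0,0.15,0,0,0],
  [1.5,0,0,0.3,0,0,0],
  [1.5,0,0,0.45,0,0,0],
])

```text
clock: 13.4
position: [0.5397, 0.1339, 0.1092]
tool_rot: [3.141, 0.0, 2.993]
force: [0.0, 1.9, 1.7]
grip_width: 0.0214
finger_force: 59.6
```

servo_tool([
  [1.5,0,0,0.15,0,0,0],
  [1.5,0,0,0.3,0,0,0],
  [1.5,0,0,0.45,0,0,0],
  [1.5,0,0,0.6,0,0,0],
])

```text
clock: 13.8
position: [0.5395, 0.1338, 0.1031]
tool_rot: [3.142, -0.0, 2.993]
force: [0.1, 2.4, -0.1]
grip_width: 0.0214
finger_force: 59.4
```

servo_tool([
  [1.5,0,0,0.15,0,0,0],
  [1.5,0,0,0.3,0,0,0],
  [1.5,0,0,0.4,0,0,0],
  [1.5,0,0,0.45,0,0,0],
  [1.5,0,0,0.45,0,0,0],
])

```text
clock: 14.3
position: [0.5395, 0.1336, 0.0986]
tool_rot: [-3.141, -0.0, 2.993]
force: [0.8, 2.6, -1.5]
grip_width: 0.0213
finger_force: 59.1
```

servo_tool([
  [1.5,0,0,0.05,0,0,0],
  [1.5,0,0,0.1,0,0,0],
])

```text
clock: 14.5
position: [0.5396, 0.1337, 0.0978]
tool_rot: [3.142, 0.0, 2.993]
force: [0.3, 3.1, 0.1]
grip_width: 0.0215
finger_force: 59.3
```

servo_tool([
  [1.5,0,0,0.03,0,0,0],
  [1.5,0,0,0.05,0,0,0],
])

```text
clock: 14.7
position: [0.5396, 0.1337, 0.0973]
tool_rot: [3.142, 0.0, 2.993]
force: [-0.6, 2.5, 4.2]
grip_width: 0.0215
finger_force: 59.8
```

servo_tool([
  [1.5,0,0,0.03,0,0,0],
  [1.5,0,0,0.03,0,0,0],
])

```text
clock: 14.9
position: [0.5397, 0.1337, 0.0973]
tool_rot: [3.141, 0.0, 2.993]
force: [-0.9, 1.1, 6.9]
grip_width: 0.0212
finger_force: 60.6
```

servo_tool([
  [1.5,0,0,0.03,0,0,0],
  [1.5,0,0,0.03,0,0,0],
])

```text
clock: 15.1
position: [0.5397, 0.1337, 0.0972]
tool_rot: [3.141, 0.0, 2.993]
force: [-1.9, 1.5, 11.4]
grip_width: 0.0211
finger_force: 61.3
```

Gap1 jams too, held at the same height with the force rising. Withdraw and go to gap2.

servo_tool([
  [1.5,0,0,-0.3,0,0,0],
  [1.5,0,0,-1,0,0,0],
  [1.5,0,0,-2,0,0,0],
  [1.5,0,0,-3,0,0,0],
  [1.5,0,0,-4.3,0,0,0],
  [1.5,0,0,-4.5,0,0,0],
  [1.5,0,0,-4.5,0,0,0],
])

```text
clock: 15.8
position: [0.5398, 0.1337, 0.1423]
tool_rot: [3.141, 0.001, 2.993]
force: [0.1, 0.2, -0.5]
grip_width: 0.0212
finger_force: 59.4
```

servo_tool([
  [1.5,0,2,0,0,0,0],
  [1.5,0,5,0,0,0,0],
  [1.5,0,7.2,0,0,0,0],
  [1.5,0,7.5,0,0,0,0],
  [1.5,0,7.5,0,0,0,0],
  [1.5,0,7.5,0,0,0,0],
  [1.5,0,7.5,0,0,0,0],
])

```text
clock: 16.5
position: [0.5506, 0.2067, 0.1415]
tool_rot: [-3.141, -0.0, 2.992]
force: [0.1, -0.3, -1.6]
grip_width: 0.0214
finger_force: 59.4
```

Run:
```python
from h import *
from workcell import bot
o=bot.observe()
q=np.array([.5396,.1337,0])+.075*np.array([.1492,.9888,0]); q[2]=o['position'][2]; print(o['position'],q,go(o,q,171.45))
```

```text
[0.55063669 0.20673632 0.14154843] [0.55079    0.20786    0.14154843] (array([ 0.  ,  0.11, -0.  ]), array([-0.03, -0.01, -0.04]))
```

servo_tool([
  [1.5,0,0.03,0.5,0,0,0],
  [1.5,0,0.03,1,0,0,0],
  [1.5,0,0.03,1.5,0,0,0],
  [1.5,0,0.03,1.7,0,0,0],
  [1.5,0,0.03,1.85,0,0,0],
  [1.5,0,0.03,2,0,0,0],
  [1.5,0,0.03,2.1,0,0,0],
  [1.5,0,0.03,2.2,0,0,0],
])

```text
clock: 17.3
position: [0.5507, 0.2082, 0.1196]
tool_rot: [3.141, 0.0, 2.993]
force: [-0.3, -0.1, -1.0]
grip_width: 0.0212
finger_force: 59.4
```

servo_tool([
  [1.5,0,0,0.15,0,0,0],
  [1.5,0,0,0.3,0,0,0],
])

```text
clock: 17.5
position: [0.5507, 0.2081, 0.1166]
tool_rot: [3.142, 0.0, 2.993]
force: [0.6, -0.3, -1.5]
grip_width: 0.0214
finger_force: 59.4
```

servo_tool([
  [1.5,0,-0.02,0.15,0,0,0],
  [1.5,0,-0.02,0.3,0,0,0],
  [1.5,0,-0.02,0.45,0,0,0],
  [1.5,0,-0.02,0.6,0,0,0],
])

```text
clock: 17.9
position: [0.5508, 0.2081, 0.1106]
tool_rot: [3.141, 0.0, 2.993]
force: [-0.3, 0.8, 0.7]
grip_width: 0.0211
finger_force: 59.7
```

servo_tool([
  [1.5,0,0,0.15,0,0,0],
  [1.5,0,0,0.3,0,0,0],
  [1.5,0,0,0.45,0,0,0],
  [1.5,0,0,0.6,0,0,0],
  [1.5,0,0,0.75,0,0,0],
])

```text
clock: 18.4
position: [0.5506, 0.2081, 0.1029]
tool_rot: [3.142, -0.0, 2.993]
force: [0.6, 2.6, -0.9]
grip_width: 0.0214
finger_force: 59.4
```

servo_tool([
  [1.5,0,0,0.15,0,0,0],
  [1.5,0,0,0.3,0,0,0],
  [1.5,0,0,0.4,0,0,0],
  [1.5,0,0,0.45,0,0,0],
  [1.5,0,0,0.45,0,0,0],
])

```text
clock: 18.9
position: [0.5506, 0.208, 0.0985]
tool_rot: [-3.142, -0.0, 2.993]
force: [0.2, 2.7, -2.8]
grip_width: 0.0214
finger_force: 59.1
```

servo_tool([
  [1.5,0,0,0.05,0,0,0],
  [1.5,0,0,0.1,0,0,0],
  [1.5,0,0,0.14,0,0,0],
])

```text
clock: 19.2
position: [0.5507, 0.208, 0.0972]
tool_rot: [3.142, 0.0, 2.993]
force: [0.2, 2.5, 0.8]
grip_width: 0.0213
finger_force: 59.3
```

servo_tool([
  [1.5,0,0,0.03,0,0,0],
  [1.5,0,0,0.05,0,0,0],
])

```text
clock: 19.4
position: [0.5507, 0.2079, 0.0967]
tool_rot: [-3.142, 0.0, 2.993]
force: [-0.2, 1.9, -0.1]
grip_width: 0.0212
finger_force: 59.3
```

servo_tool([
  [1.5,0,0,0.03,0,0,0],
  [1.5,0,0,0.05,0,0,0],
])

```text
clock: 19.6
position: [0.5506, 0.2079, 0.0962]
tool_rot: [-3.142, 0.0, 2.993]
force: [1.1, 2.9, -0.1]
grip_width: 0.0215
finger_force: 59.3
```

Gap2 passes: no stop below 28 mm. As instructed, I go a little deeper to be sure, draw the blade out and then push it home.

servo_tool([
  [1.5,0,0,0.1,0,0,0],
  [1.5,0,0,0.2,0,0,0],
  [1.5,0,0,0.3,0,0,0],
  [1.5,0,0,0.4,0,0,0],
])

```text
clock: 20.0
position: [0.5506, 0.208, 0.0921]
tool_rot: [-3.142, -0.0, 2.993]
force: [0.1, 1.1, -0.2]
grip_width: 0.0214
finger_force: 59.3
```

servo_tool([
  [1.5,0,0,-0.5,0,0,0],
  [1.5,0,0,-1.5,0,0,0],
  [1.5,0,0,-2.5,0,0,0],
  [1.5,0,0,-3.5,0,0,0],
  [1.5,0,0,-4,0,0,0],
  [1.5,0,0,-4,0,0,0],
  [1.5,0,0,-4,0,0,0],
])

```text
clock: 20.7
position: [0.5505, 0.2079, 0.1322]
tool_rot: [-3.141, -0.0, 2.993]
force: [-0.6, -0.1, -1.5]
grip_width: 0.0214
finger_force: 59.3
```

Blade out, tip about 7 mm above the mouth. Now down again.

servo_tool([
  [1.5,0,0,0.4,0,0,0],
  [1.5,0,0,0.7,0,0,0],
  [1.5,0,0,0.9,0,0,0],
  [1.5,0,0,1.1,0,0,0],
  [1.5,0,0,1.3,0,0,0],
  [1.5,0,0,1.5,0,0,0],
])

```text
clock: 21.3
position: [0.5506, 0.2079, 0.117]
tool_rot: [-3.142, -0.0, 2.993]
force: [2.0, 0.0, -1.6]
grip_width: 0.0215
finger_force: 59.3
```

servo_tool([
  [1.5,0,0,0.2,0,0,0],
  [1.5,0,0,0.4,0,0,0],
  [1.5,0,0,0.6,0,0,0],
  [1.5,0,0,0.8,0,0,0],
  [1.5,0,0,1,0,0,0],
])

```text
clock: 21.8
position: [0.5508, 0.2081, 0.1072]
tool_rot: [3.141, 0.0, 2.993]
force: [0.6, 0.9, 0.6]
grip_width: 0.0214
finger_force: 59.5
```

servo_tool([
  [1.5,0,0,0.2,0,0,0],
  [1.5,0,0,0.4,0,0,0],
  [1.5,0,0,0.6,0,0,0],
  [1.5,0,0,0.8,0,0,0],
  [1.5,0,0,1,0,0,0],
  [1.5,0,0,1.2,0,0,0],
  [1.5,0,0,1.4,0,0,0],
  [1.5,0,0,1.6,0,0,0],
])

```text
clock: 22.6
position: [0.5506, 0.208, 0.0911]
tool_rot: [3.142, 0.0, 2.993]
force: [1.5, 3.7, 0.5]
grip_width: 0.0216
finger_force: 59.4
```

servo_tool([
  [1.5,0,0,0.2,0,0,0],
  [1.5,0,0,0.4,0,0,0],
  [1.5,0,0,0.6,0,0,0],
  [1.5,0,0,0.8,0,0,0],
  [1.5,0,0,0.9,0,0,0],
  [1.5,0,0,0.9,0,0,0],
])

```text
clock: 23.2
position: [0.5506, 0.2079, 0.082]
tool_rot: [-3.141, -0.0, 2.993]
force: [0.4, 1.8, -3.2]
grip_width: 0.0215
finger_force: 59.2
```

Depth is about 43 mm. Now the last bit, feeling for the shoulder.

servo_tool([
  [1.5,0,0,0.05,0,0,0],
  [1.5,0,0,0.1,0,0,0],
  [1.5,0,0,0.14,0,0,0],
])

```text
clock: 23.5
position: [0.5507, 0.208, 0.0809]
tool_rot: [3.142, 0.0, 2.993]
force: [-0.1, 1.8, -0.2]
grip_width: 0.0215
finger_force: 59.2
```

servo_tool([
  [1.5,0,0,0.03,0,0,0],
  [1.5,0,0,0.05,0,0,0],
])

```text
clock: 23.7
position: [0.5507, 0.208, 0.0804]
tool_rot: [3.142, 0.0, 2.993]
force: [-0.7, 2.7, 4.1]
grip_width: 0.0217
finger_force: 60.0
```

servo_tool([
  [1.5,0,0,0.03,0,0,0],
  [1.5,0,0,0.03,0,0,0],
])

```text
clock: 23.9
position: [0.5507, 0.2079, 0.0804]
tool_rot: [3.141, 0.0, 2.993]
force: [-1.8, 1.5, 6.1]
grip_width: 0.0216
finger_force: 60.6
```

servo_tool([
  [2.6,0,0,0,0,0,0],
  [3.5,0,0,0,0,0,0],
  [4.5,0,0,0,0,0,0],
  [4.5,0,0,0,0,0,0],
  [4.5,0,0,0,0,0,0],
])

```text
clock: 24.4
position: [0.5506, 0.2079, 0.0799]
tool_rot: [-3.141, -0.0, 2.993]
force: [-0.9, -0.2, 0.1]
grip_width: 0.045
finger_force: 0.0
```

servo_tool([
  [4.5,0,0,-1,0,0,0],
  [4.5,0,0,-3,0,0,0],
  [4.5,0,0,-6,0,0,0],
  [4.5,0,0,-9,0,0,0],
  [4.5,0,0,-12,0,0,0],
  [4.5,3,0,-15,0,0,0],
  [4.5,3,0,-15,0,0,0],
  [4.5,3,0,-15,0,0,0],
  [4.5,3,0,-15,0,0,0],
])

```text
clock: 25.3
position: [0.5211, 0.2121, 0.2297]
tool_rot: [-3.141, -0.0, 2.993]
force: [-0.5, 0.3, -0.2]
grip_width: 0.0448
finger_force: 0.0
```

Run:
```python
from h import *
from workcell import bot
o=bot.observe();d=bot.grab_frame('wrist');s=bot.grab_frame('scene')['frame']
cv2.imwrite('pics/w6.png',np.hstack([cv2.resize(d['frame'],(400,300)),cv2.resize(s[140:260,270:430],(400,300))]));print(o['clock'],o['qd'].round(3),o['finger_force'])
```

```text
25.3 [ 0.005  0.018 -0.     0.002 -0.001 -0.001 -0.   ] 0.0
```

View pics/w6.png

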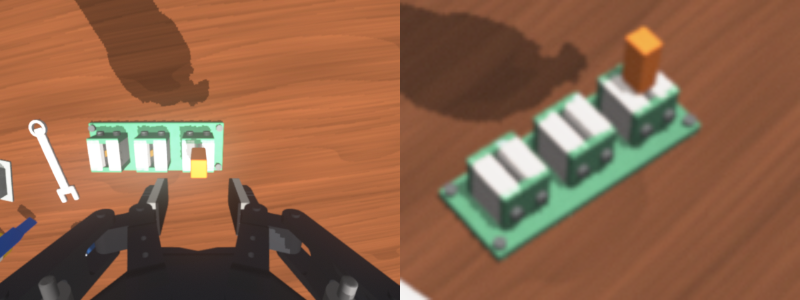

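The gauge stands upright in the third gap (wrist half at about (199,162), scene half at (642,60)), shoulder on the jaws, with the gripper clear.

```bash
python3 -c "
from workcell import bot
print(bot.job_done())"
```

```text
the job is handed in; nothing more can be done
None
```

The gauge stands released in gap2 with its shoulder on the jaws: gap0 and gap1 both jammed at about 28 mm (14 N at most), gap2 let the blade through to full depth, and the job is handed in (no verdict was returned).

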